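# Find the keyway: seat the loose crank in the draw-out switch unit

### The arm

A 6-joint arm with a two-finger parallel gripper is mounted at the origin on the work surface. World frame = base frame: x ahead of the robot, y to its left, z up, the work surface at z = 0. Lengths are in m, angles in degrees, forces in N, time in s.
With the tool pointing down it reaches from about 0.4 to 0.825 m from the base axis. Payload 7 kg.
Tool frame: the origin (TCP) lies midway between the tips of the shut fingers; the grasp point (between the pads) lies 19 mm behind it; z points along the fingers, y is the line along which they close (so a half turn about z gives the same grasp; the last joint's range is limited). The gripper opens to 88 mm and grips with 3 to 60 N. Pads are 19 mm wide; open, the fingers measure 130 mm over their backs; the gripper's body (78 mm by 193 mm) begins 47 mm behind the grasp point.
Start: joints at [-57.118, 20.546, 0.682, 0, -70.136, -16.507], TCP at [0.19, -0.648, 0.227] pointing down, gripper open.
Joint ranges: [-176.03, 176.03], [-82.01, 121.73], [-58.28, 71.71], [-173.87, 95.51], [-174.79, -0.11], [-173.66, 173.66]. Speed limits (degrees/s): [136.94, 136.94, 172.46, 180, 180, 180].

### API

Orientations are given as [roll, pitch, yaw] about the fixed x, y, z axes, in that order (R = Rz(yaw) Ry(pitch) Rx(roll)).
In Python, from plant import r gives the robot as it stands. The module is installed in compiled form; this text tells all that it offers.
- The arm moves only by the tool play_rows, never from a script. Its argument "rows" is a list of rows, each an object with "slide": the shift along the tool's x, y, z as a fraction of full scale, a list of three; "delta_rot": the turn, a rotation vector about the tool's x, y, z as a fraction of full scale, a list of three; "fingers": the opening, from -1 (shut) to 1 (fully open). In form: [{"slide": [x, y, z], "delta_rot": [rx, ry, rz], "fingers": fingers}, ...]. A call has 1 to 8 rows; each row shifts and turns the commanded pose from where the row before left it, along the tool's axes as they then stand; what a row does not reach is not made up. Full scale, the value 1, is 0.15 m for a shift and 0.08 rad for a turn. A row lasts 1/8 s, in which the tool goes at most 62.5 mm and 10.7 degrees, less where a joint would pass 70% of its speed; a pose out of reach is approached as far as the arm can. A call with a number of a shift or a turn outside -1 to 1 is refused whole. A call with a gripper value outside its range is refused whole. The fingers move at their own pace and stop on an object; "squeeze" is the grip in N (left out, the last holds). Time passes only in rows, so rows that do not move let the fingers close. It gives the time, the measured TCP pose, the force, the opening and the grip force at its end, in the units of the state.
- r.get_state(): the state, without advancing time (a new reading comes with each control period).
- r.capture(name): name is "scene" or "top"; returns a dict with "image" (384x512x3 uint8, blue, green, red), "fx", "fy", "cx", "cy" (pixels), "R" (3x3) and "t" (3): a world point X has camera coordinates R X + t. Camera axes: x right, y down, z forward; pixel columns grow to the right and rows downward; lengths in m; the calibration is good to about 2 mm. A picture is of the moment at which its call begins. There is no depth.
- r.close_job(): hands the job in; it is judged then, once.
The state is a dict: "time_s": time; "joints": joint angles; "qd": joint speeds; "joint_torque": joint torques, N m; "tcp_pos": TCP position; "eef_rot": TCP orientation; "contact_force": force on the tool from outside, world axes, zero at the start; "moment": the same for the moment, N m; "gripper_width": finger opening in m; "gripper_force": force on a finger pad.
Only numpy, scipy, OpenCV 4.12 (cv2) and the standard library are available. Lean on these libraries where they do the work, as an engineer would, in place of code of your own. Each camera call takes 0.05 s, during which the arm holds its last target. There are 200 camera calls.

### The job

Pull the switch unit's drawer fully out by its bar. Then turn the loose crank that stands in the switch until you feel its key find the hidden keyway and it drops fully home; stop there without forcing it round, let go and leave the drawer open. Do not disturb the other things on the bench.

Things in the scene. Friction and masses are not known exactly. Their poses are not given: they have to be found in the camera images.
- unit: fixed sheet-steel switch unit, grey cheeks and a clear flat cover, 270 deep x 240 wide x 156 mm high, with one drawer. Origin: at table height in the middle of its front edge. x points into the unit, away from its front; z up. The drawer comes out along -x. The cover ends at the front edge: the crank stands clear of it once the drawer is fully out
- drawer (a joint): how far the drawer is out, m: 0 shut (start), 0.17 fully out at its stop. Stiff slide: about 6 N to move, stays where left. Front panel 12 mm thick, 238 wide, top edge 126 mm above the table, its inner face 75 mm in front of the switch axis. Side walls 42 mm high, 104 mm either side of the axis
- pull_bar (a point): middle of the drawer's level pull bar, 115 mm above the table: steel, 12 mm diameter, 120 mm long along the unit's y, on two posts 55 mm either side of the middle; its axis is 45 mm in front of the panel (39 mm free behind the bar). Axes parallel to the unit's. Moves with the drawer
- socket (a point): on the switch's upright axis at the top rim of its rotor, 67 mm above the table; moves with the drawer; axes as the unit's. The rotor is down in a square well (90 mm outside, walls up to 80 mm above the table), hidden by the crank's collar: a 25.5 mm bore, 55 mm deep, with ONE slot 13 mm wide at one side, its direction unknown. Rotor stiff (8 N m): it counts as fixed
- collar (a point): crank's shaft axis at the centre of the underside of its round collar (66 mm diameter, 6 mm thick); z up the shaft, x towards the arm. At the start the key stands on the rotor's rim and this point is 16 mm above socket. Over the slot the crank falls 16 mm by its own weight to socket and turns no more; under a side push it may hang half-way until the push is eased
- knob (a point): half-way up the crank's upright black knob: 22 mm diameter, 30 mm high, 55 mm from the shaft axis, on a steel arm 16 mm wide and 12 thick that runs under it from the shaft to 66 mm from the axis. At the start the knob spans 111 to 141 mm above the table (arm 99 to 111), once home 95 to 125 (arm 83 to 95). x points out along the arm
- breaker: bystander: white three-pole circuit breaker, 75 x 54 x 72 mm, on the unit's clear cover; leave it alone
- screwdriver: bystander: screwdriver, 190 mm long, on the table to the right of the drawer's path; leave it alone
- tape: bystander: roll of black tape, 90 mm diameter, 20 mm high, on the table to the left of the drawer's path; leave it alone
- fan: bystander: square black cooling fan, 120 x 120 x 38 mm, lying flat on the right of the bench; leave it alone
- screw_box: bystander: open white box of screws, 120 x 150 x 55 mm, on the left of the bench; leave it alone
- plate: bystander: blue mounting plate with short studs, 170 x 120 x 18 mm, on the left of the bench near the robot; leave it alone
- crank: loose steel crank, 0.4 to 0.6 kg; origin at its shaft's lower tip, 50 mm below collar, axes as there. Shaft 24 mm thick; key under the arm, 10 wide, 16 high, out to 26 mm from the axis, just below the collar. It can be pushed round either way; the slot is 0.7 rad to a full turn less 0.7 rad from the start. At first the arm points to the unit's front, within 0.5 rad

How it is judged (in metres and radians):
On the way, in this order (a step that is already met when the one before it is completed fails the run):
1. the drawer is pulled out at least 155 mm, the crank still standing unseated (value of joint drawer above 0.155 m and z of collar in the frame of socket above 0.012 m), for 0.1 s.
2. the crank has dropped home in the rotor, with the drawer out (value of joint drawer above 0.14 m and z of collar in the frame of socket between -0.004 and 0.004 m and horizontal distance between collar and socket below 0.004 m and angle between collar's own z axis and vertical below 0.08 rad), for 0.2 s.
At the end, for the whole second after the job is handed in: The drawer is still at least 140 mm out; the crank is home: its collar lies on the rotor's rim within 4 mm in height and 4 mm sideways, upright within 0.08 rad, and at rest (all of step 2 and linear speed of crank below 0.02 m/s); the robot touches nothing.
It fails at once if the crank is forced: pushed with more than 60 N while it bears on the switch unit with more than 150 N (contact force between the fingers and crank above 60 N and contact force between crank and unit above 150 N).
It fails at once if a bystander is moved more than 40 mm (distance of any of breaker, screwdriver, tape, fan, screw_box, plate from where it was at the start of the episode above 0.04 m).
It also fails if it takes over 72 s, if anything falls off the work surface, if the arm or the gripper's body presses on something with over 40 N, if the wrist force passes 120 N, or if a joint passes its speed limit or range.

## Working session

There is one attempt and no reset: what is moved stays moved. The work goes in short steps, Python scripts to look and compute and a tool call to move; the robot and the scene stay as the last step left them, time stands still between calls to the robot, and variables do not carry over. Pictures are saved under pics/ and viewed, at most 10 in all, crops included, and the job is handed in when it is done.

Besides the shell and the picture viewer there is one more tool, called as name([rows], argument=value, ...), one row to a line, values as JSON. play_rows: Moves the arm, as the interface text tells. Shift numbers are shares of 0.15 m and turn numbers shares of 0.08 rad, none past 1 either way. Its arguments: {"type":"object","properties":{"rows":{"type":"array"},"squeeze":{"type":"number"}},"required":["rows"]}

```bash
mkdir -p pics
cat > h.py <<'E'
import numpy as np, cv2
from plant import r
def cap(n,f,crop=None,s=1):
    c=r.capture(n); im=c["image"]; np.savez("cam_"+n+".npz",**{k:c[k] for k in("fx","fy","cx","cy","R","t")})
    if crop: x0,y0,x1,y1=crop; im=im[y0:y1,x0:x1]
    if s!=1: im=cv2.resize(im,None,fx=s,fy=s,interpolation=cv2.INTER_CUBIC)
    cv2.imwrite("pics/"+f,im)
def pix(n,u,v,z):
    c=np.load("cam_"+n+".npz"); R,t=c["R"],c["t"]
    d=R.T@np.array([(u-c["cx"])/c["fx"],(v-c["cy"])/c["fy"],1]); o=-R.T@t
    return o+d*(z-o[2])/d[2]
def proj(n,X):
    c=np.load("cam_"+n+".npz"); p=c["R"]@np.array(X)+c["t"]
    return np.array([c["fx"]*p[0]/p[2]+c["cx"],c["fy"]*p[1]/p[2]+c["cy"]])
E
python3 - <<'E'
from h import *
cap("top","top1.png",s=1.5); cap("scene","scene1.png",s=1.5)
for n in("top","scene"):
    c=np.load(f"cam_{n}.npz"); print(n,c["fx"],-c["R"].T@c["t"])
print(r.get_state())
E
```

```text
top 499.5627291784921 [ 0.30194306 -0.01746317  1.66416361]
scene 349.4099805275634 [1.12465878 0.74900998 1.02187953]
{'time_s': 0.1, 'joints': array([-5.71192143e+01,  2.05870030e+01,  6.41508900e-01, -1.69408788e-02,
       -7.01349520e+01, -1.65054048e+01]), 'qd': array([-0.02182587, -0.08253348,  0.18685302,  0.03111096, -0.08778309,
       -0.04913541]), 'joint_torque': array([-1.07652035e-03, -5.84163308e+01,  2.93749684e+01,  7.01543346e+00,
        1.01821718e-02, -6.62909974e-05]), 'tcp_pos': array([ 0.19014771, -0.64723874,  0.22574146]), 'eef_rot': array([ 1.79918344e+02, -7.58690414e-03, -1.63630381e+02]), 'contact_force': array([0.60115915, 1.06847764, 0.84455502]), 'moment': array([ 0.00957653,  0.00198643, -0.0381197 ]), 'gripper_force': 0.0, 'gripper_width': 0.08760478611901841}
```

View pics/top1.png

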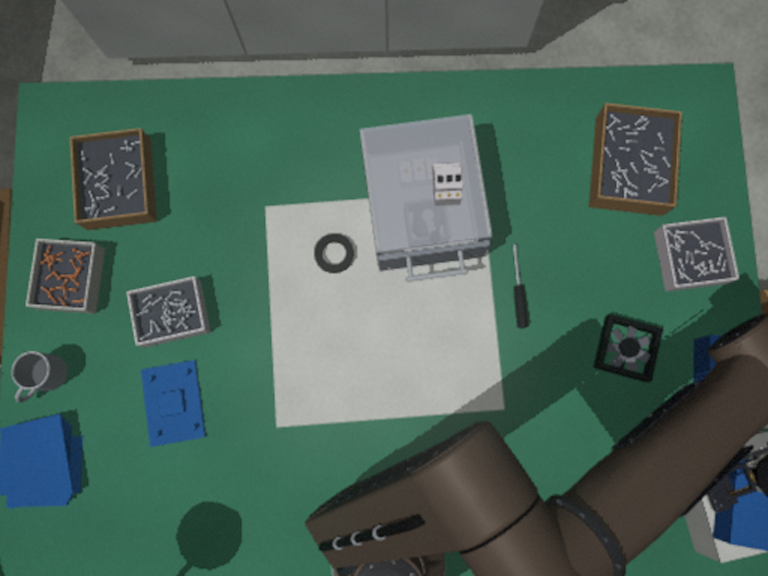

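View pics/scene1.png

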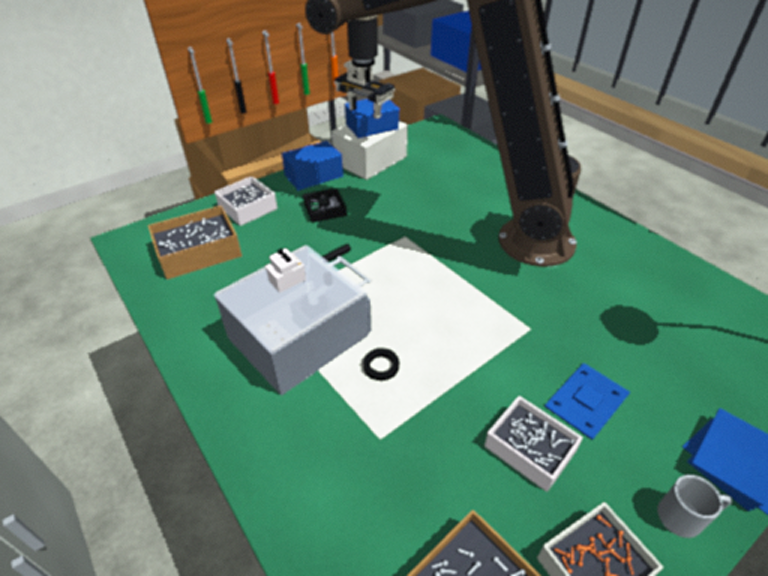

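The top view shows the unit's front edge at about (376,252)–(491,243) in the 1.5x picture, with the bar from (407,278) to (467,272) and the crank faintly visible under the cover at about (428,220). The tape is at (335,253) and the screwdriver at (520,290). I'll enlarge this area.

Run:
```python
from h import *
cap("top","top2.png",crop=(230,70,340,195),s=4.8)
```

```text
(no output)
```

View pics/top2.png

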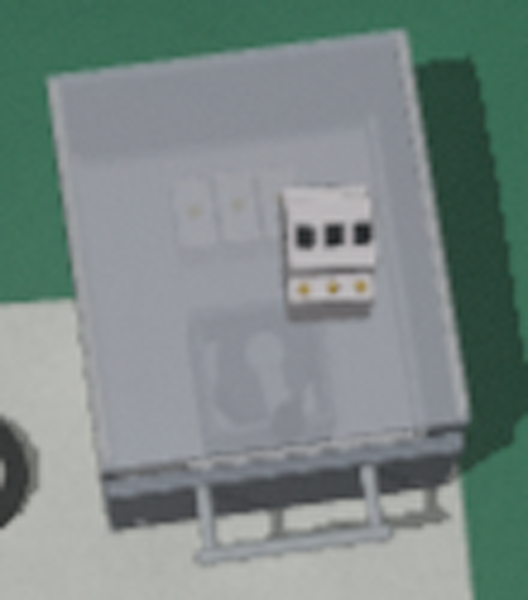

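The bar runs from (196,557) to (394,534) in the crop, and the cover corners are at (50,77), (405,33), (468,425) and (103,472).

Run:
```python
from h import *
def P(u,v,z): return pix("top",(u+.5)/4.8-.5+230,(v+.5)/4.8-.5+70,z)
a,b=P(196,557,.115),P(394,534,.115); m=(a+b)/2; d=a-b
print("bar",a,b,np.linalg.norm(d),m,"yaw",np.degrees(np.arctan2(-d[0],d[1])))
C=[P(50,77,.156),P(405,33,.156),P(468,425,.156),P(103,472,.156)]
for i in range(4): print(C[i],np.linalg.norm(C[i]-C[(i+1)%4]))
th=[np.arctan2(*(C[0]-C[3])[[1,0]]),np.arctan2(*(C[1]-C[2])[[1,0]]),np.arctan2(-(C[3]-C[2])[0],(C[3]-C[2])[1]),np.arctan2(-(C[0]-C[1])[0],(C[0]-C[1])[1])]
print(np.degrees(th))
front=(C[2]+C[3])/2; th=np.mean(th); ux=np.array([np.cos(th),np.sin(th),0]); uy=np.array([-ux[1],ux[0],0])
print("front",front,"bar in unit",(m-front)@ux,(m-front)@uy, "knob(265,348)",[((P(265,348,.141)-front)@ux),((P(265,348,.141)-front)@uy)])
pk=r.get_state(); print("tapes",P(-10,470,.02), pix("top",335/1.5,253/1.5,.01),pix("top",516/1.5,245/1.5,.01),pix("top",521/1.5,325/1.5,.01))
```

```text
bar [ 0.58714431 -0.05289192  0.115     ] [ 0.59876744 -0.18349283  0.115     ] 0.1311171059316054 [ 0.59295588 -0.11819238  0.115     ] yaw 5.08577063060813
[0.90591194 0.03454578 0.156     ] 0.23772423115495375
[ 0.92953898 -0.20200141  0.156     ] 0.2699063095936886
[ 0.66109656 -0.23007422  0.156     ] 0.23741583577580752
[0.63692711 0.00610816 0.156     ] 0.2704838944341676
[6.0350077  5.97010068 5.84295878 5.70395645]
front [ 0.64901184 -0.11198303  0.156     ] bar in unit -0.05639720658067717 -0.00042612533156935646 knob(265,348) [np.float64(0.07198971746562612), np.float64(0.0026757279708676304)]
tapes [0.67087815 0.08751122 0.02      ] [0.66956073 0.10241086 0.01      ] [ 0.67615844 -0.30690733  0.01      ] [ 0.49424648 -0.30757838  0.01      ]
```

Unit: front middle at (0.649, −0.112), yaw about 5.9°, bar middle at (0.592, −0.118), which agrees with the given sizes. I'll move above the bar next.

play_rows([
  {"slide":[-0.298,0.219,0],"delta_rot":[0,0,0],"fingers":-0.23},
  {"slide":[-0.298,0.219,0],"delta_rot":[0,0,0],"fingers":-0.23},
  {"slide":[-0.298,0.219,0],"delta_rot":[0,0,0],"fingers":-0.23},
  {"slide":[-0.298,0.219,0],"delta_rot":[0,0,0],"fingers":-0.23},
  {"slide":[-0.298,0.219,0],"delta_rot":[0,0,0],"fingers":-0.23},
  {"slide":[-0.298,0.219,0],"delta_rot":[0,0,0],"fingers":-0.23},
  {"slide":[-0.298,0.219,0],"delta_rot":[0,0,0],"fingers":-0.23},
  {"slide":[-0.298,0.219,0],"delta_rot":[0,0,0],"fingers":-0.23},
], squeeze=40)

```text
time_s: 1.15
tcp_pos: [0.4601, -0.293, 0.2266]
eef_rot: [-180.0, 0.0, -163.6]
contact_force: [1.1, -1.0, 0.2]
gripper_width: 0.0337
gripper_force: 0.0
```

play_rows([
  {"slide":[-0.298,0.219,0],"delta_rot":[0,0,0],"fingers":-0.23},
  {"slide":[-0.298,0.219,0],"delta_rot":[0,0,0],"fingers":-0.23},
  {"slide":[-0.298,0.219,0],"delta_rot":[0,0,0],"fingers":-0.23},
  {"slide":[-0.298,0.219,0],"delta_rot":[0,0,0],"fingers":-0.23},
  {"slide":[0,0,0],"delta_rot":[0,0,-1],"fingers":-0.23},
  {"slide":[0,0,0],"delta_rot":[0,0,-1],"fingers":-0.23},
  {"slide":[0,0,0],"delta_rot":[0,0,-1],"fingers":-0.23},
  {"slide":[0,0,0],"delta_rot":[0,0,-1],"fingers":-0.23},
])

```text
time_s: 2.15
tcp_pos: [0.5936, -0.118, 0.2262]
eef_rot: [180.0, -0.0, -145.1]
contact_force: [0.3, -0.2, 0.5]
gripper_width: 0.0338
gripper_force: 0.0
```

play_rows([
  {"slide":[0,0,0],"delta_rot":[0,0,-1],"fingers":-0.23},
  {"slide":[0,0,0],"delta_rot":[0,0,-1],"fingers":-0.23},
  {"slide":[0,0,0],"delta_rot":[0,0,-1],"fingers":-0.23},
  {"slide":[0,0,0],"delta_rot":[0,0,-1],"fingers":-0.23},
  {"slide":[0,0,0],"delta_rot":[0,0,-1],"fingers":-0.23},
  {"slide":[0,0,0],"delta_rot":[0,0,-1],"fingers":-0.23},
  {"slide":[0,0,0],"delta_rot":[0,0,-1],"fingers":-0.23},
  {"slide":[0,0,0],"delta_rot":[0,0,-1],"fingers":-0.23},
])

```text
time_s: 3.15
tcp_pos: [0.5936, -0.1181, 0.2263]
eef_rot: [180.0, -0.0, -108.5]
contact_force: [-1.4, -0.4, -0.5]
gripper_width: 0.034
gripper_force: 0.0
```

play_rows([
  {"slide":[0,0,0],"delta_rot":[0,0,-1],"fingers":-0.23},
  {"slide":[0,0,0],"delta_rot":[0,0,-1],"fingers":-0.23},
  {"slide":[0,0,0],"delta_rot":[0,0,-1],"fingers":-0.23},
  {"slide":[0,0,0],"delta_rot":[0,0,-1],"fingers":-0.23},
  {"slide":[0,0,0],"delta_rot":[0,0,-1],"fingers":-0.23},
  {"slide":[0,0,0],"delta_rot":[0,0,-0.35],"fingers":-0.23},
  {"slide":[0,0,0],"delta_rot":[0,0,0],"fingers":-0.23},
])

```text
time_s: 4.03
tcp_pos: [0.5937, -0.1182, 0.2264]
eef_rot: [180.0, 0.0, -84.2]
contact_force: [0.2, 0.0, 0.2]
gripper_width: 0.0341
gripper_force: 0.0
```

```bash
python3 -c "
from h import *
s=r.get_state();print(s)"
```

```text
{'time_s': 4.025, 'joints': array([ 7.21297913e+00,  1.40594846e+01, -8.50410653e+00, -3.62087018e-03,
       -6.74501370e+01, -1.37082237e+00]), 'qd': array([-0.08981574,  0.03914658,  0.0498686 ,  0.05815074,  0.02462554,
       -0.71309271]), 'joint_torque': array([ 6.71717818e-03, -4.88158214e+01,  2.88094532e+01,  6.86631516e+00,
        3.56348581e-02,  2.56895777e-01]), 'tcp_pos': array([ 0.59369979, -0.11816935,  0.22643901]), 'eef_rot': array([ 1.79986196e+02,  3.01433136e-03, -8.41592326e+01]), 'contact_force': array([0.17886322, 0.02650817, 0.17065167]), 'moment': array([-0.00329591,  0.12162216,  0.00658766]), 'gripper_force': 0.0, 'gripper_width': 0.034132244016837975}
```

play_rows([
  {"slide":[0,0.008,0.165],"delta_rot":[0,0,0],"fingers":-0.23},
  {"slide":[0,0,0.165],"delta_rot":[0,0,0],"fingers":-0.23},
  {"slide":[0,0,0.165],"delta_rot":[0,0,0],"fingers":-0.23},
  {"slide":[0,0,0.165],"delta_rot":[0,0,0],"fingers":-0.23},
  {"slide":[0,0,0.165],"delta_rot":[0,0,0],"fingers":-0.23},
  {"slide":[0,0,0],"delta_rot":[0,0,0],"fingers":-0.23},
])

```text
time_s: 4.78
tcp_pos: [0.5912, -0.1184, 0.101]
eef_rot: [179.8, 0.0, -84.2]
contact_force: [0.5, 0.4, -0.1]
gripper_width: 0.0339
gripper_force: 0.0
```

play_rows([
  {"slide":[0,0,0],"delta_rot":[0,0,0],"fingers":-1},
  {"slide":[0,0,0],"delta_rot":[0,0,0],"fingers":-1},
  {"slide":[0,0,0],"delta_rot":[0,0,0],"fingers":-1},
  {"slide":[0,0,0],"delta_rot":[0,0,0],"fingers":-1},
], squeeze=30)

```text
time_s: 5.28
tcp_pos: [0.5939, -0.1182, 0.104]
eef_rot: [-179.8, -0.0, -84.1]
contact_force: [3.1, 1.7, 3.3]
gripper_width: 0.0106
gripper_force: 30.0
```

play_rows([
  {"slide":[0,0.05,0],"delta_rot":[0,0,0],"fingers":-1},
  {"slide":[0,0.1,0],"delta_rot":[0,0,0],"fingers":-1},
  {"slide":[0,0.1,0],"delta_rot":[0,0,0],"fingers":-1},
  {"slide":[0,0.1,0],"delta_rot":[0,0,0],"fingers":-1},
])

```text
time_s: 5.78
tcp_pos: [0.5425, -0.1238, 0.104]
eef_rot: [-179.7, -0.1, -84.0]
contact_force: [7.6, -1.8, 0.8]
gripper_width: 0.0111
gripper_force: 30.0
```

play_rows([
  {"slide":[0,0.1,0],"delta_rot":[0,0,0],"fingers":-1},
  {"slide":[0,0.1,0],"delta_rot":[0,0,0],"fingers":-1},
  {"slide":[0,0.1,0],"delta_rot":[0,0,0],"fingers":-1},
  {"slide":[0,0.1,0],"delta_rot":[0,0,0],"fingers":-1},
  {"slide":[0,0.1,0],"delta_rot":[0,0,0],"fingers":-1},
  {"slide":[0,0.1,0],"delta_rot":[0,0,0],"fingers":-1},
  {"slide":[0,0.1,0],"delta_rot":[0,0,0],"fingers":-1},
  {"slide":[0,0.03,0],"delta_rot":[0,0,0],"fingers":-1},
])

```text
time_s: 6.78
tcp_pos: [0.4325, -0.1358, 0.104]
eef_rot: [-179.8, -0.1, -84.1]
contact_force: [7.4, -7.7, -2.6]
gripper_width: 0.0107
gripper_force: 30.0
```

play_rows([
  {"slide":[0,0.02,0],"delta_rot":[0,0,0],"fingers":-1},
  {"slide":[0,0.02,0],"delta_rot":[0,0,0],"fingers":-1},
])

```text
time_s: 7.02
tcp_pos: [0.4276, -0.1364, 0.104]
eef_rot: [-179.8, -0.1, -84.0]
contact_force: [7.1, -8.2, -2.0]
gripper_width: 0.0111
gripper_force: 30.0
```

play_rows([
  {"slide":[0,0.02,0],"delta_rot":[0,0,0],"fingers":-1},
  {"slide":[0,0.01,0],"delta_rot":[0,0,0],"fingers":-1},
])

```text
time_s: 7.28
tcp_pos: [0.4254, -0.1366, 0.1041]
eef_rot: [-179.5, -0.1, -84.0]
contact_force: [17.6, -9.3, -15.6]
gripper_width: 0.0106
gripper_force: 30.0
```

play_rows([
  {"slide":[0,0,0],"delta_rot":[0,0,0],"fingers":-0.23},
  {"slide":[0,0,0],"delta_rot":[0,0,0],"fingers":-0.23},
  {"slide":[0,0,-0.15],"delta_rot":[0,0,0],"fingers":-0.23},
  {"slide":[0,0,-0.3],"delta_rot":[0,0,0],"fingers":-0.23},
  {"slide":[0,0,-0.35],"delta_rot":[0,0,0],"fingers":-0.23},
  {"slide":[0,0.2,-0.2],"delta_rot":[0,0,0],"fingers":-0.23},
  {"slide":[0.4,0,0],"delta_rot":[0,0,0],"fingers":-0.23},
  {"slide":[0.4,0,0],"delta_rot":[0,0,0],"fingers":-0.23},
])

```text
time_s: 8.28
tcp_pos: [0.4033, -0.2589, 0.254]
eef_rot: [-179.9, -0.0, -83.9]
contact_force: [1.2, 1.2, 0.4]
gripper_width: 0.034
gripper_force: 0.0
```

Run:
```python
from h import *
cap("top","top3.png",crop=(210,90,350,230),s=4.2)
c=r.capture("scene"); cv2.imwrite("pics/sc3.png",cv2.resize(c["image"][130:270,140:300],None,fx=3.7,fy=3.7,interpolation=2)); np.savez("cam_scene.npz",**{k:c[k] for k in("fx","fy","cx","cy","R","t")})
```

```text
(no output)
```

View pics/top3.png

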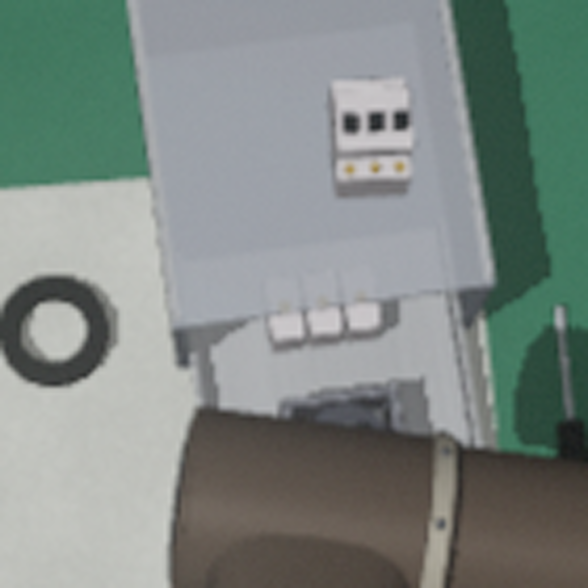

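The drawer is out, but the arm hides the crank in the top view. I'll check the scene view.

View pics/sc3.png

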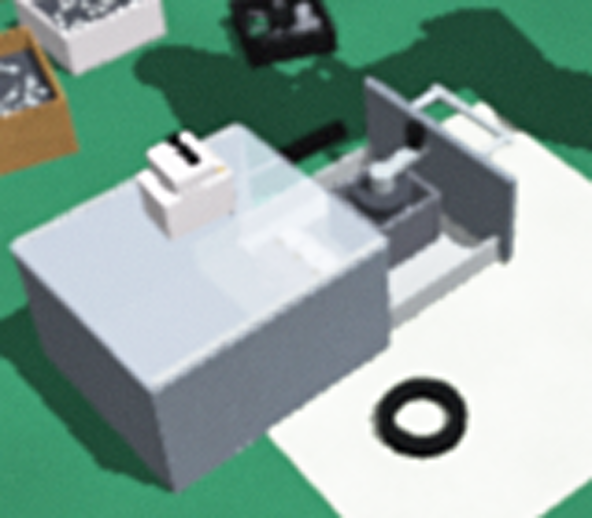

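The scene view shows the black knob at about (416,134) in the crop and the shaft hub at about (383,178), in front of the cover.

Run:
```python
from h import *
def S(u,v,z): return pix("scene",(u+.5)/3.7-.5+140,(v+.5)/3.7-.5+130,z)
th=np.radians(5.95); ux=np.array([np.cos(th),np.sin(th),0]); uy=np.array([-ux[1],ux[0],0])
ax=np.array([.649,-.112,0])-.095*ux; print("axis",ax)
for k,(u,v,z) in dict(knob=(416,134,.126),hub=(383,170,.115)).items():
    p=S(u,v,z); d=p-ax; print(k,p,np.hypot(*d[:2]),np.degrees(np.arctan2(d[1],d[0])),d@ux,d@uy)
for u,v in((365,78),(514,182)): p=S(u,v,.126); d=p-ax; print(p,d@ux,d@uy)
for a in (150,160,170,180,186,190,200,210):
    q=proj("scene",ax+.055*np.array([np.cos(np.radians(a)),np.sin(np.radians(a)),0])+[0,0,.126]); print(a,(q-[140,130]+.5)*3.7-.5)
```

```text
axis [ 0.55451179 -0.12184775  0.        ]
knob [ 0.49947789 -0.13690914  0.126     ] 0.05705765582963348 -164.69436798336383 -0.05629869429694449 -0.009275403453871827
hub [ 0.55515387 -0.1199649   0.115     ] 0.0019893222658922405 71.16997705474874 0.0008337956748346857 0.00180615277598591
[ 0.48776215 -0.25276392  0.126     ] -0.07996088290954581 -0.12329158064435039
[ 0.46319094 -0.01271144  0.126     ] -0.07951574695154699 0.11801473167323615
150 [433.74450072 157.18598813]
160 [431.980897   151.45905843]
170 [428.74040965 146.07328635]
180 [424.13814731 141.18142126]
186 [420.78423903 138.54033334]
190 [418.32407202 136.91840528]
200 [411.47741114 133.39890678]
210 [403.80105425 130.71555296]
```

Knob bearing is about 195°, so it stands at (0.501, −0.135). The switch axis is at (0.554, −0.121). I'll straddle the top of the knob with tips at z≈0.133, so it falls clear of the fingers when it drops.

play_rows([
  {"slide":[0,0,0],"delta_rot":[0,0,1],"fingers":0.09},
  {"slide":[0,0,0],"delta_rot":[0,0,1],"fingers":0.09},
  {"slide":[0,0,0],"delta_rot":[0,0,1],"fingers":0.09},
  {"slide":[0,0,0],"delta_rot":[0,0,1],"fingers":0.09},
  {"slide":[0,0,0],"delta_rot":[0,0,1],"fingers":0.09},
  {"slide":[0,0,0],"delta_rot":[0,0,1],"fingers":0.09},
  {"slide":[0,0,0],"delta_rot":[0,0,1],"fingers":0.09},
  {"slide":[0,0,0],"delta_rot":[0,0,1],"fingers":0.09},
])

```text
time_s: 9.38
tcp_pos: [0.4026, -0.2578, 0.2524]
eef_rot: [179.9, -0.0, -120.9]
contact_force: [0.3, 0.4, 0.2]
gripper_width: 0.0476
gripper_force: 0.0
```

play_rows([
  {"slide":[0,0,0],"delta_rot":[0,0,1],"fingers":0.09},
  {"slide":[0,0,0],"delta_rot":[0,0,1],"fingers":0.09},
  {"slide":[0,0,0],"delta_rot":[0,0,1],"fingers":0.09},
  {"slide":[0,0,0],"delta_rot":[0,0,1],"fingers":0.09},
  {"slide":[0,0,0],"delta_rot":[0,0,1],"fingers":0.09},
  {"slide":[0,0,0],"delta_rot":[0,0,1],"fingers":0.09},
  {"slide":[0,0,0],"delta_rot":[0,0,1],"fingers":0.09},
  {"slide":[0,0,0],"delta_rot":[0,0,1],"fingers":0.09},
])

```text
time_s: 10.38
tcp_pos: [0.4026, -0.2578, 0.2524]
eef_rot: [179.9, -0.1, -157.6]
contact_force: [0.0, 0.6, 0.1]
gripper_width: 0.0477
gripper_force: 0.0
```

play_rows([
  {"slide":[0,0,0],"delta_rot":[0,0,1],"fingers":0.09},
  {"slide":[0,0,0],"delta_rot":[0,0,0.7],"fingers":0.09},
  {"slide":[-0.211,0.157,0],"delta_rot":[0,0,0],"fingers":0.09},
  {"slide":[-0.211,0.157,0],"delta_rot":[0,0,0],"fingers":0.09},
  {"slide":[-0.211,0.157,0.2],"delta_rot":[0,0,0],"fingers":0.09},
  {"slide":[-0.211,0.157,0.2],"delta_rot":[0,0,0],"fingers":0.09},
  {"slide":[0,0,0.2],"delta_rot":[0,0,0],"fingers":0.09},
  {"slide":[0,0,0.08],"delta_rot":[0,0,0],"fingers":0.09},
])

```text
time_s: 11.38
tcp_pos: [0.5002, -0.1344, 0.1489]
eef_rot: [179.9, -0.2, -165.2]
contact_force: [-0.3, -0.7, 1.6]
gripper_width: 0.0478
gripper_force: 0.0
```

Run:
```python
from h import *
cap("scene","sc4.png",crop=(190,80,310,200),s=4.5)
s=r.get_state(); print(s["tcp_pos"],s["eef_rot"],s["joints"])
```

```text
[ 0.50003294 -0.1347735   0.14832719] [ 179.92664524   -0.24616639 -165.22980313] [ 6.62361179e+00  9.81835016e+00 -2.50592642e+01 -4.58515113e-02
 -5.53764713e+01 -8.18274368e+01]
```

View pics/sc4.png

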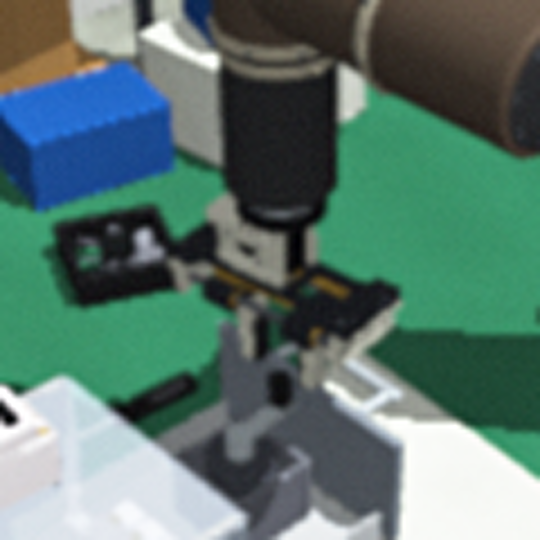

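The knob, at about (280,380), sits between the open fingers at (255,330) and (320,360). I'll go down to 0.133 and start turning counter-clockwise.

play_rows([
  {"slide":[0,0,0.06],"delta_rot":[0,0,0],"fingers":0.09},
  {"slide":[0,0,0.042],"delta_rot":[0,0,0],"fingers":0.09},
  {"slide":[0,0,0],"delta_rot":[0,0,0],"fingers":0.09},
])

```text
time_s: 11.8
tcp_pos: [0.5018, -0.1354, 0.1356]
eef_rot: [180.0, 0.0, -165.3]
contact_force: [0.9, -0.3, -0.5]
gripper_width: 0.0479
gripper_force: 0.0
```

play_rows([
  {"slide":[-0.0012,-0.0293,0],"delta_rot":[0,0,-1],"fingers":0.09},
  {"slide":[-0.0012,-0.0293,0],"delta_rot":[0,0,-1],"fingers":0.09},
  {"slide":[-0.0012,-0.0293,0],"delta_rot":[0,0,-1],"fingers":0.09},
  {"slide":[-0.0012,-0.0293,0],"delta_rot":[0,0,-1],"fingers":0.09},
  {"slide":[-0.0012,-0.0293,0],"delta_rot":[0,0,-1],"fingers":0.09},
])

```text
time_s: 12.42
tcp_pos: [0.5118, -0.1549, 0.136]
eef_rot: [-180.0, 0.0, -142.2]
contact_force: [-0.1, 1.8, -0.2]
gripper_width: 0.0478
gripper_force: 0.4
```

play_rows([
  {"slide":[-0.0012,-0.0293,0.015],"delta_rot":[0,0,-1],"fingers":0.09},
  {"slide":[-0.0012,-0.0293,0],"delta_rot":[0,0,-1],"fingers":0.09},
  {"slide":[-0.0012,-0.0293,0],"delta_rot":[0,0,-1],"fingers":0.09},
  {"slide":[-0.0012,-0.0293,0],"delta_rot":[0,0,-1],"fingers":0.09},
  {"slide":[-0.0012,-0.0293,0],"delta_rot":[0,0,-1],"fingers":0.09},
])

```text
time_s: 13.05
tcp_pos: [0.5275, -0.1693, 0.1338]
eef_rot: [180.0, -0.0, -119.3]
contact_force: [-3.9, 0.3, 2.3]
gripper_width: 0.048
gripper_force: 1.8
```

Run:
```python
from h import *
s=r.get_state(); print(s["tcp_pos"],s["eef_rot"][2],s["joints"][5],s["gripper_force"],s["moment"],s["contact_force"])
cap("scene","sc5.png",crop=(190,100,310,200),s=5)
```

```text
[ 0.52754268 -0.16927521  0.13381921] -119.26529047230139 -31.723314798388063 1.8312835693359375 [0.33025201 1.41879654 0.07089367] [-3.9392981   0.28507323  2.26973525]
```

View pics/sc5.png

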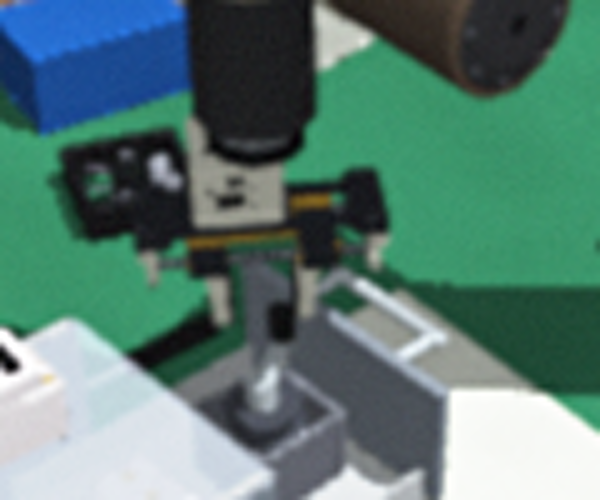

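The knob, at (280,322), is being pushed by the trailing finger at (308,290). The pad force of 1.8 N works as a contact indicator, so I'll continue.

play_rows([
  {"slide":[-0.0012,-0.0293,0],"delta_rot":[0,0,-1],"fingers":0.09},
  {"slide":[-0.0012,-0.0293,0],"delta_rot":[0,0,-1],"fingers":0.09},
  {"slide":[-0.0012,-0.0293,0],"delta_rot":[0,0,-1],"fingers":0.09},
])

```text
time_s: 13.48
tcp_pos: [0.5382, -0.174, 0.1332]
eef_rot: [179.8, -0.0, -105.6]
contact_force: [-4.7, 2.7, 2.8]
gripper_width: 0.0478
gripper_force: 3.5
```

play_rows([
  {"slide":[-0.0012,-0.0293,0],"delta_rot":[0,0,-1],"fingers":0.09},
  {"slide":[-0.0012,-0.0293,0],"delta_rot":[0,0,-1],"fingers":0.09},
  {"slide":[-0.0012,-0.0293,0],"delta_rot":[0,0,-1],"fingers":0.09},
])

```text
time_s: 13.85
tcp_pos: [0.551, -0.176, 0.1328]
eef_rot: [179.8, 0.0, -91.9]
contact_force: [-6.3, -0.1, 0.8]
gripper_width: 0.0479
gripper_force: 3.1
```

play_rows([
  {"slide":[-0.0012,-0.0293,0],"delta_rot":[0,0,-1],"fingers":0.09},
  {"slide":[-0.0012,-0.0293,0],"delta_rot":[0,0,-1],"fingers":0.09},
  {"slide":[-0.0012,-0.0293,0],"delta_rot":[0,0,-1],"fingers":0.09},
])

```text
time_s: 14.22
tcp_pos: [0.5643, -0.1755, 0.1332]
eef_rot: [179.8, 0.0, -78.1]
contact_force: [-6.7, -1.8, 2.0]
gripper_width: 0.0477
gripper_force: 3.4
```

Run:
```python
from h import *
c=r.capture("scene"); im=c["image"]; cv2.imwrite("pics/raw6.png",im)
old=cv2.imread("pics/sc5.png"); new=cv2.resize(im[100:200,190:310],None,fx=5,fy=5,interpolation=2)
# bar/panel right part; shift per -> template match
t=cv2.cvtColor(old[320:450,370:470],6); g=cv2.cvtColor(new,6)
m=cv2.matchTemplate(g,t,5); print(cv2.minMaxLoc(m)[1::2])
# expected shift for drawer moving 10mm
a=proj("scene",[.43,-.09,.115]); b=proj("scene",[.44,-.089,.115]); print((b-a)*5)
```

```text
(0.9682239294052124, (364, 324))
[-8.98069344  5.37380602]
```

Run:
```python
from h import *
im=cv2.imread("pics/raw6.png"); cv2.imwrite("pics/sc6.png",cv2.resize(im[110:190,205:305],None,fx=7,fy=7,interpolation=2))
```

```text
(no output)
```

View pics/sc6.png

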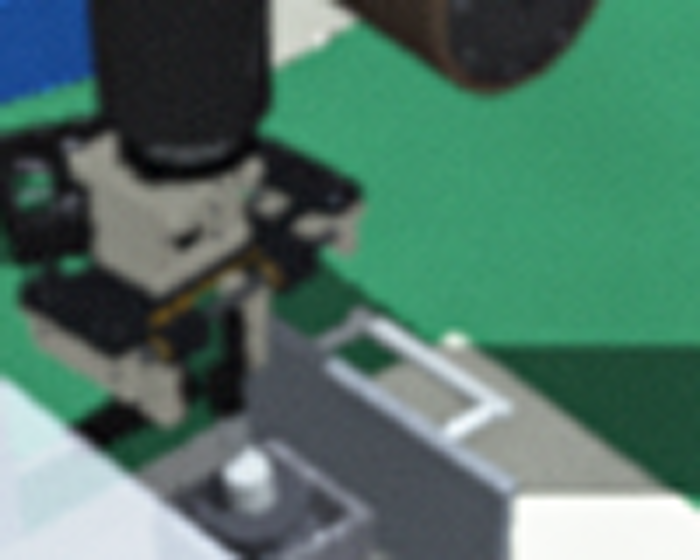

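The knob is at about (230,382) and the hub top at about (247,470), so I can check the angle and how far the drawer has slid.

Run:
```python
from h import *
def S(u,v,z): return pix("scene",(u+.5)/7-.5+205,(v+.5)/7-.5+110,z)
for z in(.126,.118,.110): print(z,S(230,382,z))
for z in(.115,.1): print("hub",z,S(247,462,z))
p=S(512,485,.126); print("panel corner",p, "before [0.463,-0.0127]")
```

```text
0.126 [ 0.54068954 -0.18082883  0.126     ]
0.118 [ 0.53547483 -0.18913207  0.118     ]
0.11 [ 0.53026012 -0.19743532  0.11      ]
hub 0.115 [ 0.56554922 -0.12772468  0.115     ]
hub 0.1 [ 0.55630142 -0.14222607  0.1       ]
panel corner [ 0.46591132 -0.01448698  0.126     ] before [0.463,-0.0127]
```

The crank has turned about 70° and the drawer has crept in by a few mm. I'll continue.

play_rows([
  {"slide":[-0.0012,-0.0293,0],"delta_rot":[0,0,-1],"fingers":0.09},
  {"slide":[-0.0012,-0.0393,0],"delta_rot":[0,0,-1],"fingers":0.09},
  {"slide":[-0.0012,-0.0393,0],"delta_rot":[0,0,-1],"fingers":0.09},
])

```text
time_s: 14.65
tcp_pos: [0.5796, -0.1702, 0.133]
eef_rot: [179.8, 0.1, -64.4]
contact_force: [-6.1, -1.5, 1.6]
gripper_width: 0.0479
gripper_force: 3.2
```

```bash
cat > chk.py <<'E'
from h import *
c=r.capture("scene"); im=c["image"]; cv2.imwrite("pics/raw7.png",im)
old=cv2.imread("pics/sc5.png"); g=cv2.cvtColor(cv2.resize(im[100:200,190:310],None,fx=5,fy=5,interpolation=2),6)
for y0,y1,x0,x1 in((320,450,370,470),(325,440,380,450)):
    m=cv2.matchTemplate(g,cv2.cvtColor(old[y0:y1,x0:x1],6),5); _,v,_,l=cv2.minMaxLoc(m); print(round(v,3),"drawer mm",(l[0]-x0)/-.9,(l[1]-y0)/.54)
s=r.get_state(); print(s["tcp_pos"],s["contact_force"],s["moment"],s["gripper_force"],s["joints"][5])
E
python3 chk.py
```

```text
0.962 drawer mm 21.11111111111111 24.074074074074073
0.995 drawer mm 21.11111111111111 22.22222222222222
[ 0.58073466 -0.16992847  0.1331095 ] [-1.76584867 -1.33998938 -0.04824377] [-0.18975511  1.11076466 -0.02711441] 1.5384256839752197 23.653859405309127
```

The drawer has slid in about 21 mm while the crank stayed put. It is probably caught half-way in the slot, so I'll ease off.

play_rows([
  {"slide":[0,0.04,0],"delta_rot":[0,0,0],"fingers":0.09},
  {"slide":[0,0.04,0],"delta_rot":[0,0,0],"fingers":0.09},
  {"slide":[0,0,0],"delta_rot":[0,0,0],"fingers":0.09},
  {"slide":[0,0,0],"delta_rot":[0,0,0],"fingers":0.09},
])

```text
time_s: 15.2
tcp_pos: [0.5711, -0.1749, 0.1336]
eef_rot: [-180.0, -0.0, -64.4]
contact_force: [0.4, 0.2, 0.2]
gripper_width: 0.0476
gripper_force: 0.0
```

```bash
python3 chk.py; python3 -c "
import cv2
im=cv2.imread('pics/raw7.png'); cv2.imwrite('pics/sc7.png',cv2.resize(im[110:190,205:305],None,fx=7,fy=7,interpolation=2))"
```

```text
0.975 drawer mm 22.22222222222222 24.074074074074073
0.995 drawer mm 22.22222222222222 24.074074074074073
[ 0.57114759 -0.17484652  0.13350287] [-0.27216896  0.47981132  0.45102338] [0.0440741  0.14525395 0.02993586] 0.0 23.880130271952577
```

View pics/sc7.png

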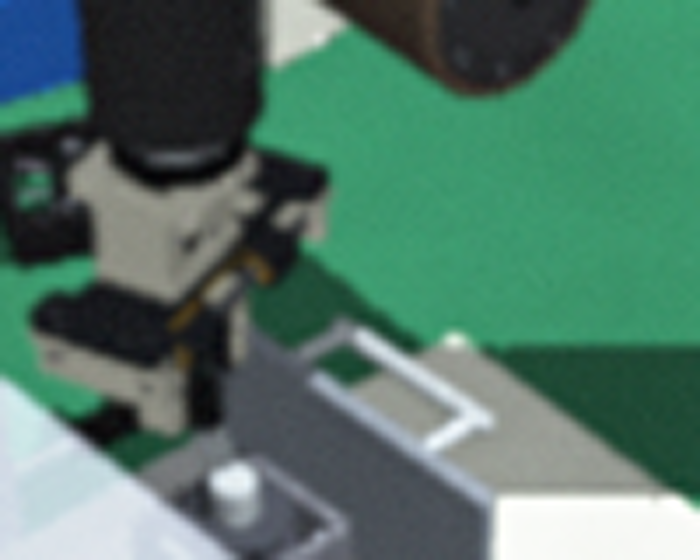

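Run:
```python
from h import *
c=cv2.imread
for d in (0.018,0.022,0.026):
    A=np.array([.5545,-.1218,0])+d*np.array([.9946,.1036,0])
    print(d,[(z,((proj("scene",A+[0,0,z])-[205,110]+.5)*7).round(0)) for z in(.115,.107,.099)],
     "panel corner",((proj("scene",np.array([.4632,-.0127,.126])+d*np.array([.9946,.1036,0]))-[205,110]+.5)*7).round(0))
    for b in(-110,-100,-90):
        k=.055*np.array([np.cos(np.radians(b)),np.sin(np.radians(b)),0])
        print(b,[((proj("scene",A+k+[0,0,z])-[205,110]+.5)*7).round(0) for z in(.126,.110)])
s=r.get_state()
# raw0 compare hub in raw6
for d in(0,.004,.007): 
    A=np.array([.5545,-.1218,0])+d*np.array([.9946,.1036,0]); print("raw6",d,[(z,((proj("scene",A+[0,0,z])-[205,110]+.5)*7).round(0)) for z in(.115,.107,.099)])
```

```text
0.018 [(0.115, array([245., 475.])), (0.107, array([246., 485.])), (0.099, array([246., 496.]))] panel corner [495. 500.]
-110 [array([221., 399.]), array([222., 421.])]
-100 [array([205., 403.]), array([206., 425.])]
-90 [array([190., 409.]), array([192., 430.])]
0.022 [(0.115, array([240., 478.])), (0.107, array([240., 489.])), (0.099, array([241., 499.]))] panel corner [490. 503.]
-110 [array([215., 402.]), array([217., 424.])]
-100 [array([200., 406.]), array([201., 428.])]
-90 [array([185., 412.]), array([186., 433.])]
0.026 [(0.115, array([234., 481.])), (0.107, array([235., 492.])), (0.099, array([235., 502.]))] panel corner [485. 507.]
-110 [array([210., 405.]), array([211., 427.])]
-100 [array([194., 409.]), array([195., 431.])]
-90 [array([179., 415.]), array([181., 436.])]
raw6 0 [(0.115, array([270., 460.])), (0.107, array([270., 471.])), (0.099, array([270., 482.]))]
raw6 0.004 [(0.115, array([264., 464.])), (0.107, array([265., 474.])), (0.099, array([265., 485.]))]
raw6 0.007 [(0.115, array([260., 466.])), (0.107, array([261., 477.])), (0.099, array([261., 487.]))]
```

The hub is still at the unseated height, so the crank stopped at a bearing of about −106° and the drawer gave way instead. I'll straddle it squarely and nudge it gently back to see whether the key has caught.

play_rows([
  {"slide":[-0.038,0.048,0],"delta_rot":[0,0,0],"fingers":0.09},
  {"slide":[0,0,0],"delta_rot":[0,0,1],"fingers":0.09},
  {"slide":[0,0,0],"delta_rot":[0,0,1],"fingers":0.09},
  {"slide":[0,0,0],"delta_rot":[0,0,1],"fingers":0.09},
  {"slide":[0,0,0],"delta_rot":[0,0,1],"fingers":0.09},
  {"slide":[0,0,0],"delta_rot":[0,0,1],"fingers":0.09},
  {"slide":[0,0,0],"delta_rot":[0,0,1],"fingers":0.09},
  {"slide":[0,0,0],"delta_rot":[0,0,1],"fingers":0.09},
])

```text
time_s: 16.25
tcp_pos: [0.5615, -0.1726, 0.1333]
eef_rot: [180.0, 0.0, -96.6]
contact_force: [-0.6, -0.4, 0.8]
gripper_width: 0.0478
gripper_force: 0.0
```

play_rows([
  {"slide":[0,0,0],"delta_rot":[0,0,1],"fingers":0.09},
  {"slide":[0,0,0],"delta_rot":[0,0,1],"fingers":0.09},
  {"slide":[0,0,0],"delta_rot":[0,0,0],"fingers":0.09},
])

```text
time_s: 16.62
tcp_pos: [0.5615, -0.1726, 0.1332]
eef_rot: [180.0, 0.0, -105.6]
contact_force: [0.1, 0.2, -0.1]
gripper_width: 0.0478
gripper_force: 0.0
```

play_rows([
  {"slide":[0,0.03,0],"delta_rot":[0,0,0],"fingers":0.09},
  {"slide":[0,0.03,0],"delta_rot":[0,0,0],"fingers":0.09},
  {"slide":[0,0.03,0],"delta_rot":[0,0,0],"fingers":0.09},
])

```text
time_s: 17.0
tcp_pos: [0.549, -0.1692, 0.1335]
eef_rot: [-179.9, 0.0, -105.6]
contact_force: [2.1, -1.2, 1.4]
gripper_width: 0.0479
gripper_force: 0.8
```

play_rows([
  {"slide":[0,0.02,0],"delta_rot":[0,0,0],"fingers":0.09},
  {"slide":[0,0.02,0],"delta_rot":[0,0,0],"fingers":0.09},
  {"slide":[0,0.02,0],"delta_rot":[0,0,0],"fingers":0.09},
])

```text
time_s: 17.38
tcp_pos: [0.5404, -0.1668, 0.1335]
eef_rot: [-180.0, 0.0, -105.6]
contact_force: [2.5, -1.3, 2.2]
gripper_width: 0.0477
gripper_force: 0.9
```

```bash
python3 chk.py
```

```text
0.964 drawer mm 22.22222222222222 22.22222222222222
0.985 drawer mm 22.22222222222222 24.074074074074073
[ 0.53993799 -0.16670232  0.13342358] [ 0.31423862 -1.03548321  1.15874956] [-0.21973515 -0.27636267  0.00535261] 0.7588420808315277 -18.3268086809853
```

play_rows([
  {"slide":[-0.0012,0.0293,0],"delta_rot":[0,0,1],"fingers":0.09},
  {"slide":[-0.0012,0.0293,0],"delta_rot":[0,0,1],"fingers":0.09},
])

```text
time_s: 17.68
tcp_pos: [0.5319, -0.1635, 0.1329]
eef_rot: [180.0, 0.0, -115.0]
contact_force: [1.8, 0.2, -1.2]
gripper_width: 0.0476
gripper_force: 1.0
```

```bash
python3 chk.py
```

```text
0.95 drawer mm 22.22222222222222 22.22222222222222
0.974 drawer mm 22.22222222222222 22.22222222222222
[ 0.53133301 -0.16328746  0.13291487] [ 0.87193983  0.59526155 -0.69813976] [ 0.07485359 -0.39365734 -0.04283646] 0.7132025063037872 -28.23903492368521
```

The crank turns back freely, so it isn't caught. The jam came from the pad meeting the knob obliquely because the gap was wide. I'll push the drawer back to its stop from inside the front panel, then retry with a narrow gap.

play_rows([
  {"slide":[0,0,-0.2],"delta_rot":[0,0,0],"fingers":0.09},
  {"slide":[-0.155,0.083,-0.05],"delta_rot":[0,0,0],"fingers":0.09},
  {"slide":[-0.155,0.083,0],"delta_rot":[0,0,0],"fingers":-0.5},
  {"slide":[-0.155,0.084,0],"delta_rot":[0,0,0],"fingers":-1},
  {"slide":[0,0,0],"delta_rot":[0,0,0],"fingers":-1},
  {"slide":[0,0,0.15],"delta_rot":[0,0,0],"fingers":-1},
  {"slide":[0,0,0.15],"delta_rot":[0,0,0],"fingers":-1},
  {"slide":[0,0,0.09],"delta_rot":[0,0,0],"fingers":-1},
])

```text
time_s: 18.73
tcp_pos: [0.5264, -0.0852, 0.111]
eef_rot: [179.9, -0.1, -114.8]
contact_force: [0.3, 0.0, -0.3]
gripper_width: 0.0012
gripper_force: 0.0
```

play_rows([
  {"slide":[0.0257,0.043,0],"delta_rot":[0,0,0],"fingers":-1},
  {"slide":[0.0257,0.043,0],"delta_rot":[0,0,0],"fingers":-1},
  {"slide":[0.0257,0.043,0],"delta_rot":[0,0,0],"fingers":-1},
])

```text
time_s: 19.1
tcp_pos: [0.5069, -0.0868, 0.1136]
eef_rot: [-179.7, 0.2, -114.8]
contact_force: [6.6, -0.6, -4.7]
gripper_width: 0.0004
gripper_force: 3.2
```

```bash
python3 chk.py
```

```text
0.795 drawer mm 5.555555555555555 20.37037037037037
0.789 drawer mm -45.55555555555556 -270.3703703703704
[ 0.50538157 -0.08701312  0.11350592] [-0.11115818  0.59406516 -0.84834332] [ 0.06303959 -0.53955161  0.02458308] 1.306278733536601 -37.00413338079233
```

play_rows([
  {"slide":[0.0206,0.0343,0],"delta_rot":[0,0,0],"fingers":-1},
  {"slide":[0.0206,0.0343,0],"delta_rot":[0,0,0],"fingers":-1},
])

```text
time_s: 19.4
tcp_pos: [0.4957, -0.088, 0.1139]
eef_rot: [-179.7, 0.2, -114.8]
contact_force: [18.1, -0.6, -9.3]
gripper_width: 0.0004
gripper_force: 8.8
```

play_rows([
  {"slide":[0.0103,0.0172,0],"delta_rot":[0,0,0],"fingers":-1},
  {"slide":[0.0103,0.0172,0],"delta_rot":[0,0,0],"fingers":-1},
])

```text
time_s: 19.65
tcp_pos: [0.4953, -0.0878, 0.1148]
eef_rot: [-179.2, 0.5, -114.7]
contact_force: [28.3, -3.7, -23.2]
gripper_width: 0.0003
gripper_force: 14.0
```

play_rows([
  {"slide":[-0.05,-0.08,-0.05],"delta_rot":[0,0,0],"fingers":-1},
  {"slide":[0,0,-0.3],"delta_rot":[0,0,0],"fingers":-1},
  {"slide":[0.144,-0.113,0],"delta_rot":[0,0,0],"fingers":0.09},
  {"slide":[0.144,-0.113,0],"delta_rot":[0,0,0],"fingers":0.09},
  {"slide":[0.144,-0.113,0],"delta_rot":[0,0,0.95],"fingers":0.09},
  {"slide":[0,0,0],"delta_rot":[0,0,0.95],"fingers":0.09},
  {"slide":[0,0,0],"delta_rot":[0,0,0],"fingers":0.09},
])

```text
time_s: 20.52
tcp_pos: [0.5195, -0.1678, 0.1652]
eef_rot: [180.0, -0.0, -123.5]
contact_force: [0.4, 0.6, -0.9]
gripper_width: 0.0443
gripper_force: 0.0
```

Run:
```python
from h import *
exec(open("chk.py").read().split("import *")[1])
g=cv2.cvtColor(im,6)
for b in(-135,-123,-110):
    k=np.array([.5545,-.1215,.126])+.055*np.array([np.cos(np.radians(b)),np.sin(np.radians(b)),0]); q=proj("scene",k); print(b,q, g[int(round(q[1]))-3:int(round(q[1]))+4,int(round(q[0]))-6:int(round(q[0]))+7].tolist()[::3])
```

```text
0.964 drawer mm -0.0 -1.8518518518518516
0.969 drawer mm -0.0 0.0
[ 0.51963391 -0.16751988  0.16524598] [0.51428441 0.44272936 0.23464098] [ 0.0667547  -0.00690724  0.01189563] 0.0 -36.13687243311272
-135 [245.42157794 164.38171331] [[70, 54, 31, 16, 17, 21, 46, 72, 78, 80, 78, 82, 83], [69, 55, 25, 16, 11, 13, 34, 67, 77, 80, 80, 79, 78], [73, 67, 39, 27, 23, 22, 41, 67, 79, 80, 80, 79, 78]]
-123 [242.57877431 164.30235088] [[61, 65, 70, 54, 31, 16, 17, 21, 46, 72, 78, 80, 78], [60, 55, 69, 55, 25, 16, 11, 13, 34, 67, 77, 80, 80], [61, 63, 73, 67, 39, 27, 23, 22, 41, 67, 79, 80, 80]]
-110 [239.51966464 164.64268392] [[59, 60, 60, 59, 64, 71, 50, 21, 13, 12, 14, 37, 64], [50, 60, 61, 60, 62, 70, 59, 31, 14, 15, 17, 33, 66], [62, 60, 61, 59, 68, 83, 81, 71, 65, 64, 61, 59, 69]]
```

The drawer is back at its stop and the knob is at −123° as expected. I'll go down, narrow the gap and turn.

play_rows([
  {"slide":[-0.019,-0.023,0.11],"delta_rot":[0,0,0],"fingers":0.09},
  {"slide":[0,0,0.11],"delta_rot":[0,0,0],"fingers":0.09},
  {"slide":[0,0,0],"delta_rot":[0,0,0],"fingers":-0.4},
  {"slide":[0,0,0],"delta_rot":[0,0,0],"fingers":-0.4},
  {"slide":[0,0,0],"delta_rot":[0,0,0],"fingers":-0.4},
])

```text
time_s: 21.2
tcp_pos: [0.5247, -0.1669, 0.1322]
eef_rot: [-180.0, 0.0, -123.5]
contact_force: [-0.4, -0.3, -0.6]
gripper_width: 0.0276
gripper_force: 0.0
```

play_rows([
  {"slide":[-0.0012,-0.0293,0],"delta_rot":[0,0,-1],"fingers":-0.4},
  {"slide":[-0.0012,-0.0293,0],"delta_rot":[0,0,-1],"fingers":-0.4},
  {"slide":[-0.0012,-0.0293,0],"delta_rot":[0,0,-1],"fingers":-0.4},
])

```text
time_s: 21.58
tcp_pos: [0.536, -0.1727, 0.1322]
eef_rot: [180.0, 0.0, -109.6]
contact_force: [-2.2, 1.4, 1.8]
gripper_width: 0.0263
gripper_force: 0.9
```

play_rows([
  {"slide":[-0.0012,-0.0293,0],"delta_rot":[0,0,-1],"fingers":-0.4},
  {"slide":[-0.0012,-0.0293,0],"delta_rot":[0,0,-1],"fingers":-0.4},
  {"slide":[-0.0012,-0.0293,0],"delta_rot":[0,0,-1],"fingers":-0.4},
])

```text
time_s: 21.95
tcp_pos: [0.5485, -0.176, 0.1323]
eef_rot: [180.0, -0.0, -95.9]
contact_force: [-3.5, -0.7, 2.9]
gripper_width: 0.0265
gripper_force: 1.7
```

```bash
python3 chk.py
```

```text
0.983 drawer mm -0.0 1.8518518518518516
0.998 drawer mm -0.0 0.0
[ 0.54904474 -0.17606     0.13228163] [-1.59021997  0.01083728  2.91058906] [-0.28579236  0.91738565  0.02297345] 1.2274939566850662 -7.330146775289307
```

play_rows([
  {"slide":[-0.0012,-0.0293,0],"delta_rot":[0,0,-1],"fingers":-0.4},
  {"slide":[-0.0012,-0.0293,0],"delta_rot":[0,0,-1],"fingers":-0.4},
  {"slide":[-0.0012,-0.0293,0],"delta_rot":[0,0,-1],"fingers":-0.4},
])

```text
time_s: 22.38
tcp_pos: [0.5602, -0.1759, 0.1319]
eef_rot: [179.8, 0.0, -82.2]
contact_force: [-6.5, -0.5, 3.4]
gripper_width: 0.0265
gripper_force: 3.1
```

```bash
python3 chk.py
```

```text
0.968 drawer mm 3.333333333333333 5.555555555555555
0.993 drawer mm 4.444444444444445 3.7037037037037033
[ 0.56110339 -0.17584063  0.13190696] [-3.71271597 -0.18455926  3.10896258] [-0.317579    1.64397482  0.00416176] 2.383299618959427 6.35774468049216
```

The push force is rising again. Pushing near the knob's top tilts the shaft so that it binds in the bore. I'll ease off, then push lower, at the root of the knob.

play_rows([
  {"slide":[0,0.015,0],"delta_rot":[0,0,0],"fingers":-0.4},
  {"slide":[0,0,0],"delta_rot":[0,0,0],"fingers":-0.4},
  {"slide":[0,0,0.1],"delta_rot":[0,0,0],"fingers":-0.4},
  {"slide":[0,0,0.08],"delta_rot":[0,0,0],"fingers":-0.4},
  {"slide":[0,0,0],"delta_rot":[0,0,0],"fingers":-0.4},
])

```text
time_s: 23.05
tcp_pos: [0.5594, -0.1756, 0.1032]
eef_rot: [179.9, 0.0, -82.3]
contact_force: [-0.5, -0.1, 0.7]
gripper_width: 0.0262
gripper_force: 0.1
```

play_rows([
  {"slide":[-0.0012,-0.0293,0],"delta_rot":[0,0,-1],"fingers":-0.4},
  {"slide":[-0.0012,-0.0293,0],"delta_rot":[0,0,-1],"fingers":-0.4},
])

```text
time_s: 23.3
tcp_pos: [0.5685, -0.1739, 0.1046]
eef_rot: [180.0, 0.0, -73.0]
contact_force: [-1.4, -1.4, 0.5]
gripper_width: 0.0264
gripper_force: 1.0
```

```bash
python3 chk.py
```

```text
0.954 drawer mm 4.444444444444445 5.555555555555555
0.992 drawer mm 4.444444444444445 5.555555555555555
[ 0.56902276 -0.17386757  0.10467666] [-1.04679547 -0.22006323  0.03604831] [-0.33672967  0.50489764  0.03413726] 0.7855384652089015 15.434074876185527
```

Much easier: about 2 N and no drawer slip. I'll continue.

play_rows([
  {"slide":[-0.0012,-0.0293,0],"delta_rot":[0,0,-1],"fingers":-0.4},
  {"slide":[-0.0012,-0.0293,0],"delta_rot":[0,0,-1],"fingers":-0.4},
  {"slide":[-0.0012,-0.0293,0],"delta_rot":[0,0,-1],"fingers":-0.4},
])

```text
time_s: 23.72
tcp_pos: [0.58, -0.1695, 0.1047]
eef_rot: [179.9, -0.0, -59.3]
contact_force: [-1.7, -7.5, -0.3]
gripper_width: 0.0263
gripper_force: 2.4
```

```bash
python3 chk.py
python3 - <<'E'
from h import *
im=cv2.imread('pics/raw7.png'); cv2.imwrite('pics/sc8.png',cv2.resize(im[115:190,205:305],None,fx=8,fy=8,interpolation=2))
A=np.array([.5545,-.1218,0])+.0045*np.array([.9946,.1036,0])
cap("scene","x.png")
for z in(.115,.107,.099): print(z,((proj("scene",A+[0,0,z])-[205,115]+.5)*8).round(0))
E
```

```text
0.941 drawer mm 4.444444444444445 5.555555555555555
0.987 drawer mm 4.444444444444445 5.555555555555555
[ 0.58056658 -0.16920048  0.10475352] [-1.12848829 -3.18944942  0.71643117] [-1.30617239  0.569435    0.04521977] 1.5897793025206397 28.622552967016155
0.115 [301. 490.]
0.107 [302. 502.]
0.099 [302. 515.]
```

View pics/sc8.png

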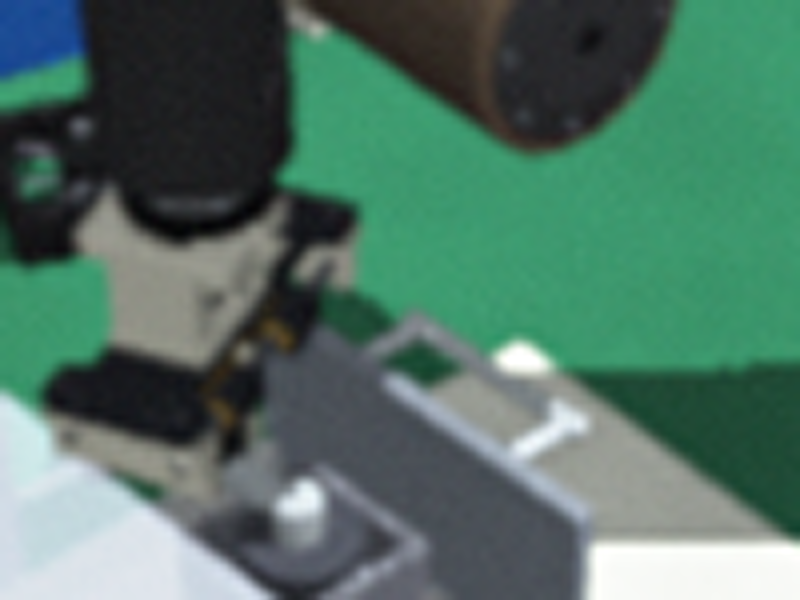

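The hub is still at full height at (300,495), so the crank is turning but hasn't dropped. The drawer has slid 4.5 mm, so I'll recentre the circle and continue, with a numeric detector for the hub height.

play_rows([
  {"slide":[0,0.02,0],"delta_rot":[0,0,0],"fingers":-0.4},
  {"slide":[0.013,0,0],"delta_rot":[0,0,0],"fingers":-0.4},
  {"slide":[0,-0.025,0],"delta_rot":[0,0,0],"fingers":-0.4},
  {"slide":[0,-0.022,0],"delta_rot":[0,0,0],"fingers":-0.4},
  {"slide":[-0.0012,-0.0293,0],"delta_rot":[0,0,-1],"fingers":-0.4},
  {"slide":[-0.0012,-0.0293,0],"delta_rot":[0,0,-1],"fingers":-0.4},
])

```text
time_s: 24.58
tcp_pos: [0.5925, -0.163, 0.1046]
eef_rot: [-180.0, 0.0, -50.1]
contact_force: [0.7, 0.3, -0.1]
gripper_width: 0.0264
gripper_force: 0.0
```

```bash
cp pics/x.png pics/ref.png
cat > chk.py <<'E'
from h import *
c=r.capture("scene"); im=c["image"]; cv2.imwrite("pics/raw7.png",im)
up=lambda i:cv2.resize(cv2.cvtColor(i,6),None,fx=8,fy=8,interpolation=2)
ref=cv2.imread("pics/ref.png")
def sh(x0,y0,x1,y1,p=10):
    t=up(ref[y0:y1,x0:x1]); g=up(im[y0-p:y1+p,x0-p:x1+p]); _,v,_,l=cv2.minMaxLoc(cv2.matchTemplate(g,t,5)); return round(v,3),np.array(l)/8-p
v,d=sh(255,160,281,188); w,h=sh(238,172,248,183)
mm=4.5-d@[.9,-.54]/(.9**2+.54**2)*5
print("drawer in mm",round(mm,1),v,"hub rel px",(h-d).round(2),w)
s=r.get_state(); A=np.array([.5545,-.1215])+mm/1000*np.array([.9946,.1036]); q=s["tcp_pos"][:2]-A
print(s["tcp_pos"].round(4),"yaw",s["eef_rot"][2].round(1),"bearing",np.degrees(np.arctan2(q[1],q[0])).round(1),"r",np.hypot(*q).round(4),"F",s["contact_force"].round(1),"pad",round(s["gripper_force"],2),"j6",s["joints"][5].round(1),"t",s["time_s"])
E
python3 chk.py
```

```text
drawer in mm 4.6 0.973 hub rel px [0.   1.12] 0.938
[ 0.5931 -0.1625  0.1047] yaw -49.8 bearing -50.6 r 0.0537 F [ 0.4 -0.2  0.8] pad 0.0 j6 37.3 t 24.625
```

play_rows([
  {"slide":[-0.0012,-0.0293,0],"delta_rot":[0,0,-1],"fingers":-0.4},
])

```text
time_s: 24.75
tcp_pos: [0.5954, -0.1604, 0.1048]
eef_rot: [180.0, -0.0, -45.6]
contact_force: [-3.1, -7.7, 1.4]
gripper_width: 0.0265
gripper_force: 3.4
```

```bash
python3 chk.py; sleep 1
python3 - <<'E'
import numpy as np,cv2
a=cv2.imread("pics/ref.png",0);b=cv2.imread("pics/raw7.png",0)
print(a[170:188,238:250]);print(b[170:188,238:250])
E
```

```text
drawer in mm 4.3 0.966 hub rel px [-0.38  2.  ] 0.902
[ 0.5957 -0.1603  0.1048] yaw -45.3 bearing -46.8 r 0.0539 F [-2.4 -4.   0.9] pad 2.19 j6 41.6 t 24.8
[[112  97  82  80  78  79  77  78  79  76  80  79]
 [121 105  87  78  80  77  77  75  76  79  79  81]
 [118 106  87  77  79  78  86  84  80  78  78  81]
 [114 103  86  74  72  80 103 111  97  83  75  78]
 [124 110  90  87 104 115 114 123 127 111  93  78]
 [125 116 109 130 189 208 172 126 135 142 119  92]
 [124 126 138 166 218 239 220 150 116 126 127 119]
 [119 144 195 219 234 240 232 163  98 100 114 126]
 [106 156 215 232 233 232 215 155  98  88  96 105]
 [ 69 122 172 190 197 190 178 136  99  89  90  90]
 [ 50  92 123 139 154 156 156 126  99  91  92  88]
 [ 50  82 110 127 142 152 151 123  99  90  91  90]
 [ 67  81 105 121 137 143 135 113  93  91  92  91]
 [ 83  83  98 110 119 116 107  95  89  90  95  87]
 [ 91  91  91  92  98  93  89  91  94  92  88  77]
 [ 92  92  92  93  91  92  88  92  92  87  78  80]
 [ 76  86  89  87  89  88  89  87  78  73  79 110]
 [ 52  58  65  68  69  72  69  66  61  84 111 136]]
[[112 102  84  79  79  81
[... 193 characters left out ...]
 75  72  64  85 120 131 112  90  78]
 [ 98  85  73  64  58  54  63 101 136 145 121  93]
 [ 74  66  69  87  95  87  71  70  96 124 128 117]
 [ 70  70  98 156 184 179 143  91  67  79  99 123]
 [105 123 156 206 229 229 211 147  79  65  71  92]
 [135 185 215 232 235 238 231 173 105  77  71  69]
 [140 184 219 230 232 230 218 164 104  84  83  72]
 [122 141 174 191 199 195 182 138  99  89  89  82]
 [ 79 100 125 143 160 167 158 131  97  89  92  86]
 [ 50  85 109 128 150 162 159 125  94  91  90  88]
 [ 56  80 102 125 148 158 154 112  87  86  91  89]
 [ 78  82  89 110 139 140 122  98  88  89  88  92]
 [ 87  85  83  96 109 106  96  88  87  87  91 109]
 [ 85  85  90  91  90  93  87  87  93 100 115 133]]
```

The hub is down about 2 to 2.5 px, so the key is in the slot and partly dropped. I'll ease off now.

play_rows([
  {"slide":[0,0.02,0],"delta_rot":[0,0,0],"fingers":0.1},
  {"slide":[0,0,0],"delta_rot":[0,0,0],"fingers":0.1},
  {"slide":[0,0,0],"delta_rot":[0,0,0],"fingers":0.1},
  {"slide":[0,0,0],"delta_rot":[0,0,0],"fingers":0.1},
])

```text
time_s: 25.3
tcp_pos: [0.5934, -0.1622, 0.1048]
eef_rot: [-180.0, -0.0, -45.6]
contact_force: [0.2, -0.0, 0.3]
gripper_width: 0.0478
gripper_force: 0.0
```

```bash
python3 chk.py
python3 - <<'E'
import numpy as np,cv2
b=cv2.imread("pics/raw7.png",0)
print(b[174:190,238:250])
E
```

```text
drawer in mm 4.3 0.966 hub rel px [-0.38  1.88] 0.889
[ 0.5935 -0.1622  0.1048] yaw -45.6 bearing -49.9 r 0.0538 F [ 0.3 -0.8 -0.5] pad 0.0 j6 41.5 t 25.35
[[118 101  82  74  70  68  83 119 132 112  88  77]
 [101  82  71  66  66  58  65  99 135 144 119  93]
 [ 73  65  66  92 112 102  75  69  97 121 128 115]
 [ 73  78 115 172 206 194 148  92  69  79 100 123]
 [106 140 192 223 235 231 213 148  81  63  69  90]
 [139 191 228 236 235 236 230 178 106  76  67  69]
 [154 190 219 231 231 230 218 165 107  86  79  68]
 [134 144 162 185 195 193 182 141 102  88  85  78]
 [ 86  97 115 140 158 163 161 133  99  87  88  85]
 [ 56  84 109 133 149 163 161 136 102  89  92  91]
 [ 60  79 108 133 152 159 156 123  96  90  92  87]
 [ 81  86 100 125 139 140 123 101  89  90  88  93]
 [ 89  88  89 101 108 105  97  87  86  90  89 110]
 [ 84  87  88  92  88  88  87  88  92 100 116 132]
 [ 98  82  80  82  87  83  82  88 111 131 144 144]
 [159 102  67  60  65  69  80 106 128 129 131 119]]
```

Run:
```python
from h import *
cap("scene","now.png")
s5=cv2.resize(cv2.imread("pics/sc5.png",0),(120,100),interpolation=cv2.INTER_AREA)
full=np.zeros((384,512),np.uint8); full[100:200,190:310]=s5
for n,im,d in(("sc5",full,0),("ref",cv2.imread("pics/ref.png",0),.0045),("now",cv2.imread("pics/now.png",0),.0043)):
    A=np.array([.5545,-.1218,0])+d*np.array([.9946,.1036,0])
    p=[proj("scene",A+[0,0,z]) for z in(.115,.099)]
    u=int(round(p[0][0])); col=im[165:192,u-2:u+2].mean(1)
    b=(im[165:192,u-8:u+6]>200); ys,xs=np.nonzero(b)
    print(n,p,"bright centroid",(xs.mean()+u-8).round(2),(ys.mean()+165).round(2),b.sum()); print(col.astype(int))
```

```text
sc5 [array([243.01994835, 175.26972158]), array([243.13916652, 178.30453882])] bright centroid 239.0 184.12 17
[ 59  60  65  77  89  95 100 111 133 160 176 190 190 173 161 158 149 114
  90  86  77  56  45  51  70 104 137]
ref [array([242.15241411, 175.77712061]), array([242.27870797, 178.81272461])] bright centroid 238.58 184.39 31
[ 78  80  80  79  78  79  80  80  78  99 159 190 222 228 187 143 132 126
 110  93  92  88  68  44  43  93 158]
now [array([242.1910301 , 175.75453508]), array([242.31700854, 178.79010434])] bright centroid 238.72 184.69 32
[ 78  78  79  80  78  80  81  80  80  73  64  94 171 220 233 227 184 145
 139 137 124 101  89  83  64  89 155]
```

The reading is ambiguous, between roughly 10 and 16 mm dropped. I'll lift clear and measure without obstruction, against the first picture of the standing crank.

play_rows([
  {"slide":[0,0,-0.2],"delta_rot":[0,0,0],"fingers":0.1},
  {"slide":[0,0,-0.3],"delta_rot":[0,0,0],"fingers":0.1},
  {"slide":[0,0,-0.3],"delta_rot":[0,0,0],"fingers":0.1},
  {"slide":[0,0.4,0],"delta_rot":[0,0,0],"fingers":0.1},
  {"slide":[0,0.4,0],"delta_rot":[0,0,0],"fingers":0.1},
  {"slide":[0,0.3,0],"delta_rot":[0,0,0],"fingers":0.1},
])

```text
time_s: 26.15
tcp_pos: [0.4738, -0.2788, 0.2251]
eef_rot: [-180.0, -0.0, -45.6]
contact_force: [0.5, -0.5, 0.6]
gripper_width: 0.048
gripper_force: 0.0
```

```bash
python3 chk.py
python3 - <<'E'
from h import *
cap("scene","clear.png"); cl=cv2.imread("pics/clear.png",0)
s3=cv2.resize(cv2.imread("pics/sc3.png",0),(160,140),interpolation=cv2.INTER_AREA); f=np.zeros((384,512),np.uint8); f[130:270,140:300]=s3
for n,im,d in(("sc3",f,0),("now",cl,.0043)):
    A=np.array([.5545,-.1218,0])+d*np.array([.9946,.1036,0]); p=proj("scene",A+[0,0,.115]); print(n,p)
    y=int(p[1])
    print(im[y-20:y+14,int(p[0])-10:int(p[0])+14])
A=np.array([.5545,-.1218,0])+.0043*np.array([.9946,.1036,0])
for b in(-75,-65,-55,-45): print(b,[proj("scene",A+.055*np.array([np.cos(np.radians(b)),np.sin(np.radians(b)),0])+[0,0,z]).round(1) for z in(.126,.110)])
E
```

```text
drawer in mm 4.8 0.87 hub rel px [-0.25  1.75] 0.804
[ 0.4707 -0.2808  0.2252] yaw -45.7 bearing -119.0 r 0.1827 F [-4.1 -1.4 -1.6] pad 0.0 j6 54.6 t 26.2
sc3 [243.01994835 175.26972158]
[[ 58  57  58  57  58  67  73  76  84 108 135 155 164 155 121  85  62  55
   55  56  81 142 204 234]
 [ 59  58  58  57  61  65  74  75  74  77  92 120 150 168 157 129  92  66
   73 108 162 216 242 231]
 [ 59  58  60  59  57  66  74  77  75  74  74  86 110 139 160 159 138 114
  138 195 227 230 210 168]
 [ 59  60  58  58  58  64  74  78  77  75  73  74  80  96 126 152 160 159
  187 215 212 177 137 114]
 [ 59  59  58  58  60  61  70  78  77  77  75  74  73  77  90 113 138 162
  184 187 164 128 108 108]
 [ 59  58  59  58  57  60  70  78  78  76  76  77  75  75  75  81  97 127
  158 167 158 142 126 119]
 [ 59  60  59  59  59  63  72  77  78  76  77  76  77  78  75  74  74  89
  114 142 160 164 154 138]
 [ 54  61  60  59  59  62  72  78  77  76  77  78  76  78  78  75  66  59
   61  82 113 148 168 167]
 [ 49  59  61  59  56  57  69  78  77  76  79  78  77  75  77  73  58  39
   31  37  57  99 145 167]
 [ 3
[... 5492 characters left out ...]
  68  73  76  68  61  76 107 130 149 156 150 123  94  86  91  86
   73  67  78 101 119 122]
 [199 149 102  82  81  83  77  83  98 121 138 135 120 100  86  84  87  90
   97 103 121 142 126 107]
 [216 197 165 117  86  84  87  86  90  97 108 100  92  89  83  86  86 106
  150 146 133 128 111  96]
 [213 215 207 177 125  91  79  85  85  88  88  88  86  83  92  99 114 134
  153 133 109 106 100  99]
 [211 212 216 214 189 142  96  79  81  80  83  81  79  90 107 126 143 139
  126 106  97  96  97  95]]
-75 [array([231.6, 168. ]), array([231.8, 171.1])]
-65 [array([230.2, 169.3]), array([230.4, 172.4])]
-55 [array([229.1, 170.7]), array([229.3, 173.8])]
-45 [array([228.3, 172.3]), array([228.6, 175.4])]
```

With the view clear, the hub sits about 2.9 px lower, or about 15.3 mm after allowing for the drawer shift. A full drop would be 3.04 px (16 mm), so the crank is home. The drawer is about 165 mm out, so I'll let everything settle and hand in.

play_rows([
  {"slide":[0,0,0],"delta_rot":[0,0,0],"fingers":0.1},
  {"slide":[0,0,0],"delta_rot":[0,0,0],"fingers":0.1},
  {"slide":[0,0,0],"delta_rot":[0,0,0],"fingers":0.1},
])

```text
time_s: 26.62
tcp_pos: [0.4761, -0.2771, 0.2245]
eef_rot: [180.0, 0.0, -45.5]
contact_force: [-0.5, -0.7, -0.9]
gripper_width: 0.0482
gripper_force: 0.0
```

```bash
python3 -c "
from plant import r
print(r.close_job())"
```

```text
the job is handed in; nothing more can be done
None
```

I pulled the drawer to its stop and handed the job in with it about 165 mm out, the crank dropped about 15 of its 16 mm by camera (taken as fully home) and the arm clear; no verdict came back.

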